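Post a retained sample tin into the latched sample box

ROBOT

A 6-joint arm with a two-finger parallel gripper is mounted at the origin on the work surface. World frame = base frame: x ahead of the robot, y to its left, z up, the work surface at z = 0. Lengths are in m, angles in rad, forces in N, time in s.
With the tool pointing down it reaches from about 0.275 to 0.725 m from the base axis. Payload 5.6 kg.
Tool frame: the origin (TCP) lies at the very end of the fingers, on their centre line; the grasp point (between the pads) lies bot.grip_depth behind it (bot.grip_depth is the distance from the TCP to the grasp point, in m); z points along the fingers, y is the direction in which the jaws open and shut (so a half turn about z gives the same grasp; the last joint's range is limited). The gripper opens to 85 mm and grips with 20 to 120 N. Pads are 22 mm wide; open, the fingers measure 114 mm over their backs; the gripper's body (76 mm by 85 mm) begins 54 mm behind the grasp point. The pads swing forward as they close: fully open they stand 13 mm farther back than shut.
Start: joints at [-0.865, 0.255, 0.108, 0, -1.424, -0.285], TCP at [0.225, -0.502, 0.231] pointing down, gripper open.
Joint ranges: [-2.95, 2.95], [-1.21, 1.97], [-1.09, 1.5], [-2.87, 1.71], [-2.94, -0.07], [-3.05, 3.05]. Speed limits (rad/s): [2.57, 2.57, 3.14, 3.14, 3.14, 3.14].

INTERFACE

Orientations are given as a unit quaternion [w, x, y, z].
In Python, from bench import bot, capture, get_calibration, workorder, finder gives the robot as it stands.
- The arm moves only by the tool servo_tool, never from a script. Its arguments are lists of equal length, an entry for each row: "delta_pos": the shift along the tool's x, y, z in mm, a list of three; "yaw": the turn about the tool's z in rad. A call has 1 to 20 rows; each row shifts and turns the commanded pose from where the row before left it, along the tool's axes as they then stand; what a row does not reach is not made up. A row lasts 1/8 s, in which the tool goes at most 62.5 mm and 10.7 degrees, less where a joint would pass 70% of its speed; a pose out of reach is approached as far as the arm can. A call with a gripper value outside its range is refused whole. "grip" is the finger opening in mm, from 0 to 85.4, set as the call begins (left out, the last holds). The fingers move at their own pace and stop on an object; the grip force is fixed at half the most. Time passes only in rows, so rows that do not move let the fingers close. It gives the time, the measured TCP pose, the force and the opening at its end, in the units of the state.
- bot.get_state(): the state, without advancing time (a new reading comes with each control period).
- capture(name): name is "side" or "top" or "wrist"; returns the picture (480x640x3 uint8, blue, green, red); there is no depth.
- get_calibration(name): a dict with "vfov" (degrees; the focal length in pixels is half the picture's height over the tangent of half this angle, whatever the lens; pixels are square), "cx", "cy" (the principal point, pixels), "dist_coeffs" ([k1, k2, p1, p2, k3] as OpenCV has them; the pictures are not rectified), "xyz" and "orientation" of the camera in the world. Camera axes: x right, y down, z forward; pixel columns grow to the right and rows downward; lengths in m; the calibration is good to about 2 mm. A picture is of the moment at which its call begins: read the wrist's pose just before it. get_calibration takes no time and is no camera call; for the wrist camera it gives the pose at the moment of the call.
- workorder.job_done(): hands the job in, once; it reports no verdict.
Trained networks look in the newest picture that a camera, given by its name, has taken for a name from the list of things; names that differ only in an ending like _2 or _b are one class to them, and where a whole thing is asked for, a point or a joint stands for the part that bears it (a point fixed in the world has none). Each returns a list of dicts, best first, with "confidence" (0 to 1); they miss things now and then, are a little off and sometimes report something else, mostly with a low value. They report only what shows in the picture. A call takes as long as a camera call. They do not tell look-alikes from the thing itself.
- finder.recognise(camera, thing): "rect" ([left, top, width, height] in pixels, round what is visible of it).
- finder.trace(camera, thing): "mask" (480x640 bool, what is visible of it) and "rect" ([left, top, width, height] in pixels, round what is visible of it).
- finder.tip_of(camera, thing): "point" ([column, row] in pixels: a listed point, or the origin of a listed thing).
The state is a dict: "t": time; "joints": joint angles; "qvel": joint speeds; "joint_torque": joint torques, N m; "position": TCP position; "orientation": TCP orientation; "force": force on the tool from outside, world axes, zero at the start; "moment": the same for the moment, N m; "finger_gap": finger opening in m.
Only numpy, scipy, OpenCV 4.12 (cv2) and the standard library are available. Lean on these libraries where they do the work, as an engineer would, in place of code of your own. Each camera call takes 0.05 s, during which the arm holds its last target. There are 200 camera calls.

TASK

Put away the retained sample: squeeze the lock tab on the sample box's shutter and, keeping it squeezed, slide the shutter fully open until it latches; post the tallest of the three slim tins from the wooden rack through the slot so that it drops inside; then squeeze the tab again, slide the shutter fully closed over the slot and let it latch. Leave everything else where it stands.

Things in the scene. Friction and masses are not known exactly. Their poses are not given: they have to be found in the camera images.
- retain_box: Fixed wooden sample box, 130 (x) x 250 (y) x 110 mm high, walls, floor and steel lid 6 mm thick. Origin at the centre of its underside, z up; y along its length; at yaw 0 its +x points away from the robot. Two rails 10 mm high run along y on the lid, 36 mm and more from its centre line; the -x one has two latch notches. Between them a steel shutter with a two-piece upright handle slides along y.
- slot_mouth (a point): Centre of the slot's mouth on the lid's top face, 110 mm above the table, 55 mm from the box's middle towards its +y; axes as the box's. The slot is 55 mm long (x) and 16 mm wide (y), edges slightly bevelled, and goes straight down into the empty box, 98 mm deep inside. The closed shutter covers it; with the shutter fully open the lid is clear for 55 mm either side of it along y.
- shutter_grip (a point): Where to squeeze the shutter's handle: the middle of the squeezed handle, 149 mm above the table; axes as the box's; travels with the shutter. A fixed metal post stands on its +x side (outer face 16 mm away, 28 mm wide), the lock tab on its -x side. Squeezed together along x they are 32 mm over the outer faces, at rest 40 mm. Both end 14 mm above this point; the rails' tops are 29 mm below it.
- tab_face (a point): Middle of the outer (box -x) face of the ribbed black lock tab, 149 mm above the table; moves with the tab: at rest 24 mm, fully pressed 16 mm to the -x of the squeezing point. The face is 26 mm wide along y; press it towards the box's +x.
- shutter (a joint): How far the shutter has slid, m: 0 closed (its 70 x 60 mm plate over the slot), 0.100 fully open, hard stops at both; grows as it moves towards the box's -y. Friction about 1.5 N. Within 2 mm of either end it is latched while the lock tab is out; in between it does not latch.
- lock_tab (a joint): How far the lock tab is pressed towards the post (box +x), m: 0 fully out, 0.008 fully pressed. Spring: about 4 N at first, 8.5 N fully pressed. Its pawl frees the shutter once pressed more than 4 mm; let go in either end position it springs out into the notch and locks; let go in between it rests on the rail, pressed about 4 mm. Locked, the shutter gives only a few mm when pulled.
- tin_rack: Fixed light wooden rack, 90 (x) x 200 (y) x 30 mm high, with three grooves (54 mm along x, 14 mm along y, 20 mm deep) at y = -66, 0 and +66 mm, each with a slim tin standing upright in it; which tin is in which groove varies. Origin at the centre of its underside, z up.
- tall_tin_center (a point): Centre of the sample tin, the tallest of the three slim aluminium tins: 50 mm wide (its x), 12 mm thick (its y), 80 mm high (its z, up). It stands on its short edge in a groove, its lower 20 mm in the rack; 70 g, give or take.
- short_tin_center (a point): Centre of another slim tin in the rack, 50 x 12 x 50 mm high; to be left alone.
- narrow_tin_center (a point): Centre of another slim tin in the rack, 34 x 12 x 60 mm high; to be left alone.
- round_tin_a: Lidded round tin, 62 mm across, 26 mm high, standing beside the sample box, on its +x side; origin under its centre. Leave alone.
- round_tin_b: The same kind of round tin, standing on the box's -x side; origin under its centre. Leave alone.
- empty_tin: Empty open round tin, 62 mm across, 24 mm high, standing near the rack on its -x side; origin under its centre. Leave alone.
- amber_jar: Amber glass jar, 56 mm across, 75 mm high, standing near the rack on its +x side; origin under its centre. Leave alone.
There are look-alikes about, which are no part of the job. What is shaped like the part that bears tall_tin_center but orange is not meant.

How it is judged:
On the way, in this order (a step that is already met when the one before it is completed fails the run):
1. the shutter is fully open (95 mm or more) and latched, the lock tab sprung out (value of joint shutter above 0.095 m and value of joint lock_tab below 0.0025 m), for 0.2 s.
2. the tallest slim tin is down inside the box (z of tall_tin_center in the frame of retain_box between 0 and 0.06 m and x of tall_tin_center in the frame of retain_box between -0.065 and 0.065 m and y of tall_tin_center in the frame of retain_box between -0.125 and 0.125 m), for 0.2 s.
At the end, for the whole second after the job is handed in: The tallest slim tin lies at rest inside the sample box (its centre within the box's walls and less than 60 mm above the table), the shutter is closed to within 5 mm and the lock tab has sprung out again to within 2.5 mm (latched) (all of step 2 and value of joint shutter below 0.005 m and value of joint lock_tab below 0.0025 m and linear speed of tall_tin below 0.02 m/s); the robot touches nothing.
It fails at once if one of the other things (the two other slim tins, round tins, empty tin and jar) is shifted by more than 30 mm (distance of any of short_tin_center, narrow_tin_center, round_tin_a, round_tin_b, empty_tin, amber_jar from where it was at the start of the episode above 0.03 m).
It also fails if it takes over 67 s, if anything falls off the work surface, if the arm or the gripper's body presses on something with over 40 N, if the wrist force passes 120 N, or if a joint passes its speed limit or range.

## Working session

There is one attempt and no reset: what is moved stays moved. The work goes in short steps, Python scripts to look and compute and a tool call to move; the robot and the scene stay as the last step left them, time stands still between calls to the robot, and variables do not carry over. Pictures are saved under pics/ and viewed, about 8 in all and at most 12, crops included, and the job is handed in when it is done.

Besides the shell and the picture viewer there is one more tool, called after "Request:" as name([rows], argument=value, ...), one row to a line, values as JSON. servo_tool: Moves the arm, as the interface text tells. Its arguments: {"type":"object","properties":{"delta_pos":{"type":"array"},"yaw":{"type":"array"},"grip":{"type":"number"}},"required":["delta_pos","yaw"]}

```bash
mkdir -p pics; cat > h.py <<'E'
import numpy as np, cv2
from scipy.spatial.transform import Rotation as R
from bench import bot, capture, get_calibration, workorder, finder
def rot(q): return R.from_quat([q[1],q[2],q[3],q[0]])
def KD(c):
    f=240/np.tan(np.radians(c["vfov"])/2)
    return np.array([[f,0,c["cx"]],[0,f,c["cy"]],[0,0,1]]),np.array(c["dist_coeffs"],float)
def ray(c,p):
    K,D=KD(c); u=cv2.undistortPoints(np.array([[p]],float),K,D)[0,0]
    d=rot(c["orientation"]).apply([u[0],u[1],1]); return np.array(c["xyz"]),d/np.linalg.norm(d)
def atz(c,p,z):
    o,d=ray(c,p); return o+d*(z-o[2])/d[2]
def tri(rs):
    A=np.zeros((3,3));b=np.zeros(3)
    for o,d in rs:
        P=np.eye(3)-np.outer(d,d);A+=P;b+=P@o
    x=np.linalg.solve(A,b); return x,[np.linalg.norm((np.eye(3)-np.outer(d,d))@(x-o)) for o,d in rs]
def proj(c,X):
    K,D=KD(c); r=rot(c["orientation"]).inv(); X=np.atleast_2d(X)
    return cv2.projectPoints(r.apply(X-np.array(c["xyz"])),np.zeros(3),np.zeros(3),K,D)[0][:,0]
E
python3 - <<'E'
from h import *
np.set_printoptions(precision=3,suppress=True)
s=bot.get_state();print(s["t"],s["position"],s["orientation"],bot.grip_depth)
P={}
for cam in("top","side"):
    im=capture(cam);cv2.imwrite(f"pics/{cam}0.png",im);c=get_calibration(cam);print(cam,c)
    for t in["retain_box","slot_mouth","shutter_grip","tab_face","tin_rack","tall_tin_center","short_tin_center","narrow_tin_center","round_tin_a","empty_tin","amber_jar"]:
        r=finder.tip_of(cam,t); P[cam,t]=r
        print(cam,t,[(np.round(q["point"],1).tolist(),round(q["confidence"],2)) for q in r[:3]])
for t in {k[1] for k in P}:
    if P["top",t] and P["side",t]:
        print(t,*tri([ray(get_calibration(k),P[k,t][0]["point"]) for k in("top","side")]))
print(bot.get_state()["t"])
E
```

```text
0.0 [ 0.225 -0.502  0.23 ] [-0.    -0.209  0.978  0.001] 0.0187
top {'vfov': 46.87877087645435, 'cx': 318.73268889687097, 'cy': 238.34229763275806, 'dist_coeffs': array([-0.165,  0.   ,  0.   ,  0.   ,  0.   ]), 'xyz': array([0.379, 0.043, 0.986]), 'orientation': array([-0.056,  0.715, -0.693,  0.068])}
top retain_box [([417.7, 240.9], 0.95), ([209.4, 192.3], 0.63), ([240.8, 248.5], 0.59)]
top slot_mouth [([394.7, 227.8], 0.65)]
top shutter_grip [([401.9, 222.5], 0.56)]
top tab_face [([400.7, 234.9], 0.7)]
top tin_rack [([205.0, 247.4], 0.67)]
top tall_tin_center [([237.8, 249.2], 0.92), ([202.1, 247.7], 0.67), ([282.8, 306.0], 0.64)]
top short_tin_center [([203.4, 242.9], 0.81)]
top narrow_tin_center [([168.4, 238.8], 0.83)]
top round_tin_a [([425.6, 301.3], 0.86), ([445.3, 181.4], 0.72)]
top empty_tin [([190.6, 295.8], 0.55), ([404.4, 233.8], 0.51)]
top amber_jar [([211.6, 195.3], 0.97), ([167.9, 239.9], 0.25)]
side {'vfov': 55.41184339577192, 'cx': 313.05608727146347, 'cy': 240.21430513950315, 'dist_coeffs': array([-0.002,  0.   ,  0.   ,  0.   ,  0.   ]), 'xyz': array([0.234, 0.5
[... 1117 characters left out ...]
0.0005585387847704094), np.float64(0.0005585387847706377)]
amber_jar [ 0.629  0.229 -0.01 ] [np.float64(0.00019014914524858106), np.float64(0.00019014914524873836)]
narrow_tin_center [0.538 0.293 0.034] [np.float64(5.681579416779344e-05), np.float64(5.681579416768318e-05)]
slot_mouth [ 0.555 -0.092  0.113] [np.float64(0.0006030834990521349), np.float64(0.0006030834990523069)]
shutter_grip [ 0.556 -0.098  0.151] [np.float64(2.6563466491215424e-05), np.float64(2.65634664914095e-05)]
tall_tin_center [0.522 0.167 0.049] [np.float64(0.0006837136570036371), np.float64(0.0006837136570036267)]
retain_box [ 0.553 -0.15   0.013] [np.float64(0.0006560050583275506), np.float64(0.000656005058327355)]
1.2
```

View pics/top0.png

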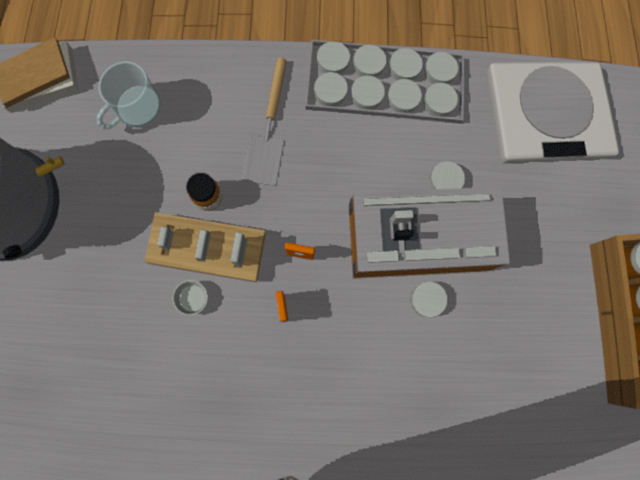

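View pics/side0.png

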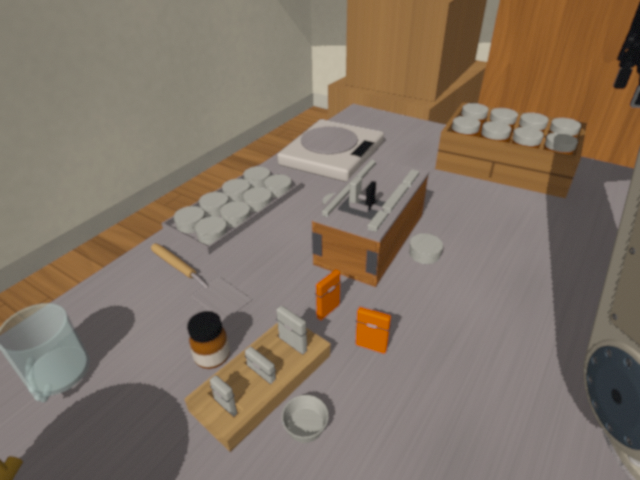

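The top view shows the tall grey tin at the box end of the rack (238,249), orange look-alikes at (299,251) and (282,306), and the box with its handle at (403,225). In the side view the tall tin is at (290,330) and the black tab at (371,192).

```bash
cat >> h.py <<'E'
def plan(tgt,ang):
    """tgt TCP; ang: world direction angle of tool y (mod pi). prints tool-frame delta mm and yaw"""
    s=bot.get_state(); r=rot(s["orientation"]); M=r.as_matrix()
    a=np.arctan2(M[1,1],M[0,1]); d=(ang-a+np.pi/2)%np.pi-np.pi/2
    print("t",round(s["t"],2),"pos",np.round(s["position"],4),"F",np.round(s["force"],1),"gap",round(s["finger_gap"],4),"q6",round(s["joints"][5],2),"tilt",np.round(M[:2,2],4))
    print("delta(tool,mm)",np.round(r.inv().apply(np.array(tgt)-s["position"])*1e3,1),"yaw about tool z",round(-d,4))
E
python3 - <<'E'
from h import *
np.set_printoptions(precision=4,suppress=True)
c=get_calibration("top")
for n,p in{"railN-L":(369,257),"railN-R":(495,251),"railF-L":(364,200),"railF-R":(490,198)}.items(): print(n,atz(c,p,.12))
for n,p in{"rackNL":(146,264),"rackNR":(256,279)}.items(): print(n,atz(c,p,.03))
s=bot.get_state();r=rot(s["orientation"]);w=get_calibration("wrist")
print(r.as_matrix()); print("cam in tool",r.inv().apply(w["xyz"]-s["position"]),(r.inv()*rot(w["orientation"])).as_matrix(),w["vfov"])
plan([.556,-.098,.30],-0.03)
E
```

```text
railN-L [ 0.5045 -0.0506  0.12  ]
railN-R [ 0.5205 -0.2565  0.12  ]
railF-L [ 0.5972 -0.0413  0.12  ]
railF-R [ 0.6087 -0.2506  0.12  ]
rackNL [0.4922 0.331  0.03  ]
rackNR [0.4728 0.1352 0.03  ]
[[-0.9127 -0.4085  0.    ]
 [-0.4085  0.9127 -0.    ]
 [-0.     -0.     -1.    ]]
cam in tool [ 0.0806 -0.0003 -0.1431] [[-0.0003 -0.9487 -0.3162]
 [ 1.     -0.0001 -0.0005]
 [ 0.0004 -0.3162  0.9487]] 66.73465603416282
t 1.2 pos [ 0.2247 -0.502   0.2313] F [ 0.4  0.1 -0.3] gap 0.0856 q6 -0.28 tilt [ 0. -0.]
delta(tool,mm) [-467.4  233.4  -68.7] yaw about tool z -1.12
```

Request:
servo_tool([
  [-46.7,23.3,-6.9],
  [-46.7,23.3,-6.9],
  [-46.7,23.3,-6.9],
  [-46.7,23.3,-6.9],
  [-46.7,23.3,-6.9],
  [-46.7,23.3,-6.9],
  [-46.7,23.3,-6.9],
  [-46.7,23.3,-6.9],
  [-46.7,23.3,-6.9],
  [-46.7,23.3,-6.9],
  [0,0,0],
  [0,0,0],
  [0,0,0],
  [0,0,0],
  [0,0,0],
  [0,0,0],
  [0,0,0],
  [0,0,0],
  [0,0,0],
  [0,0,0],
], yaw=[0,0,0,0,0,0,0,0,0,0,-0.135,-0.135,-0.135,-0.135,-0.135,-0.135,-0.135,-0.135,-0.13,0], grip=65)

```text
t: 3.7
position: [0.5558, -0.0986, 0.3003]
orientation: [0.0, 0.728, -0.686, -0.0]
force: [-0.0, -0.2, -0.4]
finger_gap: 0.0652
```

```bash
python3 - <<'E'
from h import *
np.set_printoptions(precision=4,suppress=True)
plan([.556,-.098,.30],0.06)
c=get_calibration("wrist");im=capture("wrist");cv2.imwrite("pics/w1.png",im)
H={"slot_mouth":.11,"shutter_grip":.149,"tab_face":.149,"retain_box":0}
for t in H:
    for q in finder.tip_of("wrist",t)[:2]: print(t,np.round(q["point"],1),round(q["confidence"],2),atz(c,q["point"],H[t]))
E
```

```text
t 3.7 pos [ 0.5558 -0.0986  0.3003] F [-0.  -0.2 -0.4] gap 0.0652 q6 -0.04 tilt [-0.  0.]
delta(tool,mm) [-0.5 -0.3  0.3] yaw about tool z -0.0011
slot_mouth [323.3 214.3] 0.61 [ 0.5565 -0.0964  0.11  ]
shutter_grip [324.2 143.7] 0.37 [ 0.5597 -0.1631  0.149 ]
tab_face [347.8 224.3] 0.93 [ 0.5361 -0.0988  0.149 ]
retain_box [322.5 143.5] 0.96 [ 0.561  -0.1548  0.    ]
```

View pics/w1.png

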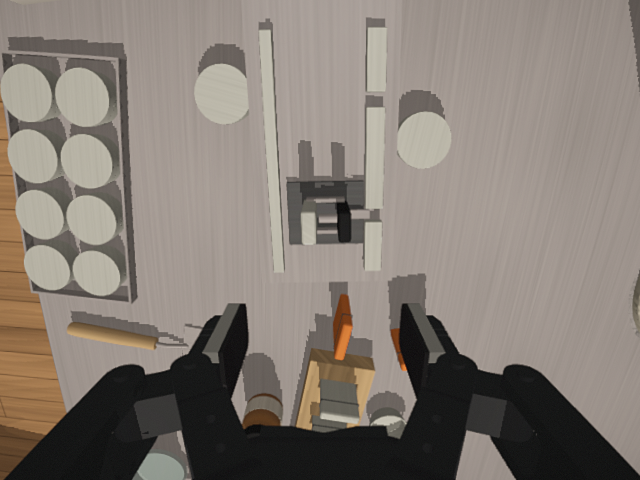

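```bash
python3 - <<'E'
from h import *
np.set_printoptions(precision=4,suppress=True)
c=get_calibration("wrist");im=cv2.imread("pics/w1.png")
K,D=KD(c);print(K[0],c["dist_coeffs"])
L=[atz(c,p,.12) for p in((259,31),(273,272),(271,28),(284,271))]; Rr=[atz(c,p,.12) for p in((367,25),(365,270),(386,27),(382,270))]
print(np.array(L),np.array(Rr))
for a,b in((L[0],L[1]),(L[2],L[3]),(Rr[0],Rr[1]),(Rr[2],Rr[3])): print("yaw",np.arctan2(-(b-a)[0],(b-a)[1]))
cv2.imwrite("pics/w1c.png",cv2.resize(im[130:290,250:410],None,fx=3.7,fy=3.7,interpolation=cv2.INTER_CUBIC))
E
```

```text
[364.4311   0.     323.3503] [-0.0601  0.      0.      0.      0.    ]
[[ 0.6168 -0.2468  0.12  ]
 [ 0.6017 -0.0391  0.12  ]
 [ 0.6073 -0.2495  0.12  ]
 [ 0.5912 -0.0408  0.12  ]] [[ 0.531  -0.2561  0.12  ]
 [ 0.5135 -0.0464  0.12  ]
 [ 0.5158 -0.2557  0.12  ]
 [ 0.4971 -0.0473  0.12  ]]
yaw 0.07261114261157331
yaw 0.07708992280518988
yaw 0.08343529745432715
yaw 0.08909921346274252
```

View pics/w1c.png

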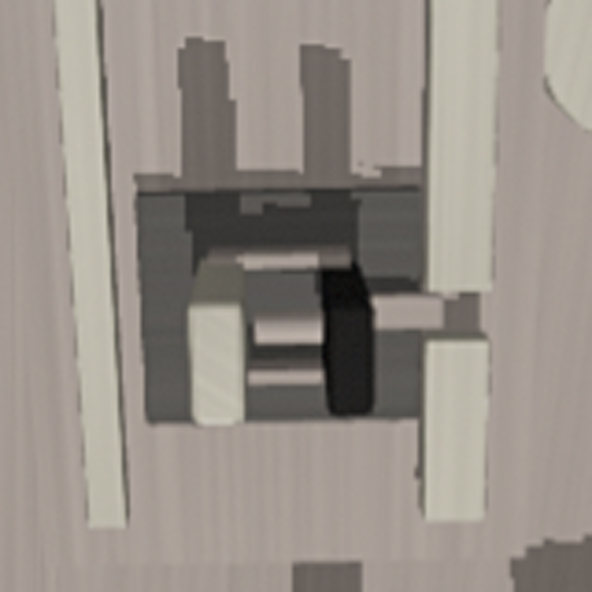

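The crop shows the post top at px (301–316, 212–245) and the black tab's outer edge at about px 350.

```bash
python3 - <<'E'
from h import *
np.set_printoptions(precision=4,suppress=True)
c=get_calibration("wrist")
po=atz(c,(301.8,228.5),.163);pi=atz(c,(316.2,228.5),.163);to=atz(c,(350.6,226.5),.163)
x=np.array([np.cos(.08),np.sin(.08),0])
print(po,pi,to,(po-to)@x, "grip from post",po-.016*x,"from tab",to+.024*x)
for p in((286.8,181.5),(290.6,244.3)): print("plate",atz(c,p,.113))
g=((po-.016*x)+(to+.024*x))/2
print(g)
plan([g[0],g[1],.149-.0187],.08)
E
```

```text
[ 0.5738 -0.097   0.163 ] [ 0.5623 -0.0976  0.163 ] [ 0.5349 -0.1009  0.163 ] 0.039087163471520574 grip from post [ 0.5579 -0.0983  0.163 ] from tab [ 0.5588 -0.099   0.163 ]
plate [ 0.5914 -0.1258  0.113 ]
plate [ 0.5861 -0.0659  0.113 ]
[ 0.5584 -0.0986  0.163 ]
t 3.95 pos [ 0.5558 -0.0986  0.3003] F [-0.4 -0.1  0.5] gap 0.0651 q6 -0.04 tilt [-0. -0.]
delta(tool,mm) [  0.2  -2.6 170. ] yaw about tool z -0.0214
```

Request:
servo_tool([
  [0,-2.6,0],
  [0,0,40],
  [0,0,40],
  [0,0,40],
  [0,0,20],
  [0,0,15],
  [0,0,15],
  [0,0,0],
  [0,0,0],
], yaw=[-0.021,0,0,0,0,0,0,0,0], grip=62)

```text
t: 5.08
position: [0.5589, -0.0985, 0.1311]
orientation: [-0.0, 0.735, -0.678, 0.001]
force: [0.5, 0.2, 0.2]
finger_gap: 0.0617
```

Request:
servo_tool([
  [0,0,0],
  [0,0,0],
  [0,0,0],
  [0,0,0],
  [0,0,0],
  [0,0,0],
], yaw=[0,0,0,0,0,0], grip=28)

```text
t: 5.82
position: [0.5585, -0.0987, 0.1316]
orientation: [0.0, 0.735, -0.678, 0.0]
force: [-0.3, 1.0, 5.6]
finger_gap: 0.0298
```

Request:
servo_tool([
  [4,0,0],
  [8,0,0],
  [8,0,0],
  [8,0,0],
  [8,0,0],
  [0,0,0],
], yaw=[0,0,0,0,0,0])

```text
t: 6.58
position: [0.5614, -0.1354, 0.1316]
orientation: [0.0, 0.735, -0.678, 0.001]
force: [1.3, -2.3, 5.6]
finger_gap: 0.0301
```

Request:
servo_tool([
  [10,0,0],
  [10,0,0],
  [10,0,0],
  [10,0,0],
  [10,0,0],
  [6,0,0],
  [4,0,0],
  [3,0,0],
  [2,0,0],
  [0,0,0],
  [0,0,0],
], yaw=[0,0,0,0,0,0,0,0,0,0,0])

```text
t: 7.95
position: [0.5663, -0.1974, 0.1315]
orientation: [-0.001, 0.735, -0.678, -0.001]
force: [-2.1, 7.4, 9.0]
finger_gap: 0.03
```

Request:
servo_tool([
  [0,0,0],
  [0,0,0],
  [0,0,0],
  [0,0,0],
  [0,0,-20],
  [0,0,-40],
  [0,0,-40],
  [0,0,-40],
  [0,0,-40],
  [0,0,0],
], yaw=[0,0,0,0,0,0,0,0,0,0], grip=62)

```text
t: 9.2
position: [0.5679, -0.1997, 0.3143]
orientation: [-0.002, 0.735, -0.678, 0.003]
force: [0.1, -0.2, -0.1]
finger_gap: 0.0619
```

```bash
python3 - <<'E'
from h import *
np.set_printoptions(precision=4,suppress=True)
c=get_calibration("wrist");im=capture("wrist");cv2.imwrite("pics/w2.png",im)
H={"slot_mouth":.11,"shutter_grip":.149,"tab_face":.149,"retain_box":0,"tall_tin_center":.05,"short_tin_center":.035,"tin_rack":0}
for t in H:
    for q in finder.tip_of("wrist",t)[:2]: print(t,np.round(q["point"],1),round(q["confidence"],2),atz(c,q["point"],H[t]))
plan([.522,.167,.25],np.pi/2-.11)
E
```

```text
slot_mouth [328.4 306. ] 0.74 [ 0.5564 -0.0947  0.11  ]
shutter_grip [327.7 219.1] 0.72 [ 0.5662 -0.2002  0.149 ]
retain_box [330.9 226.5] 0.63 [ 0.5574 -0.1518  0.    ]
tall_tin_center [339.5 383.1] 0.83 [0.5282 0.0539 0.05  ]
tall_tin_center [405.9 399.1] 0.66 [0.4332 0.074  0.05  ]
t 9.6 pos [ 0.5663 -0.1991  0.3095] F [-1.   0.7  0.2] gap 0.0623 q6 0.16 tilt [-0.0016  0.0001]
delta(tool,mm) [-368.4   14.5   59.6] yaw about tool z -1.3798
```

View pics/w2.png

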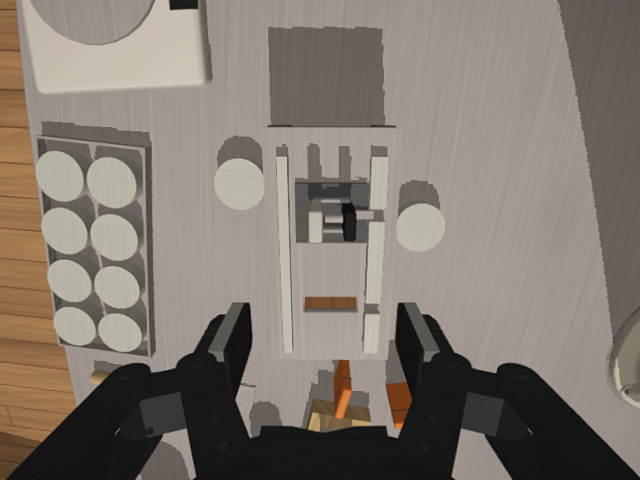

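Request:
servo_tool([
  [-46,1.8,0],
  [-46,1.8,0],
  [-46,1.8,0],
  [-46,1.8,0],
  [-46,1.8,0],
  [-46,1.8,10],
  [-46,1.8,25],
  [-46,1.8,25],
  [0,0,0],
  [0,0,0],
  [0,0,0],
  [0,0,0],
  [0,0,0],
  [0,0,0],
  [0,0,0],
  [0,0,0],
  [0,0,0],
], yaw=[0,0,0,0,0,0,0,0,-0.1725,-0.1725,-0.1725,-0.1725,-0.1725,-0.1725,-0.1725,-0.1725,0], grip=50)

```text
t: 11.72
position: [0.5223, 0.1664, 0.25]
orientation: [0.0, 0.998, -0.056, -0.0]
force: [-0.1, 0.5, 0.0]
finger_gap: 0.0498
```

```bash
python3 - <<'E'
from h import *
np.set_printoptions(precision=4,suppress=True)
c=get_calibration("wrist");im=capture("wrist");cv2.imwrite("pics/w3.png",im)
H={"tall_tin_center":.05,"short_tin_center":.035,"narrow_tin_center":.04,"tin_rack":0}
for t in H:
    for q in finder.tip_of("wrist",t)[:2]: print(t,np.round(q["point"],1),round(q["confidence"],2),atz(c,q["point"],H[t]))
for q in finder.trace("wrist","tall_tin_center")[:2]:
    print(q["rect"],round(q["confidence"],2))
plan([.522,.167,.25],np.pi/2-.11)
E
```

```text
tall_tin_center [324.6 210. ] 0.91 [0.5225 0.1651 0.05  ]
tall_tin_center [405.5 284.8] 0.88 [0.4343 0.0905 0.05  ]
short_tin_center [260.2 206.4] 0.77 [0.5299 0.2294 0.035 ]
narrow_tin_center [188.6 206.5] 0.67 [0.539  0.2998 0.04  ]
tin_rack [264.5 199. ] 0.72 [0.5303 0.2304 0.    ]
tin_rack [257.7 275.9] 0.62 [0.4406 0.2532 0.    ]
[317.7, 181.8, 18.2, 70.3] 0.92
[396.8, 180.7, 71.1, 31.8] 0.83
t 12.03 pos [0.5224 0.1665 0.2503] F [ 0.8  0.6 -0.6] gap 0.0499 q6 0.87 tilt [-0. -0.]
delta(tool,mm) [-0.5 -0.4  0.3] yaw about tool z -0.0012
```

View pics/w3.png

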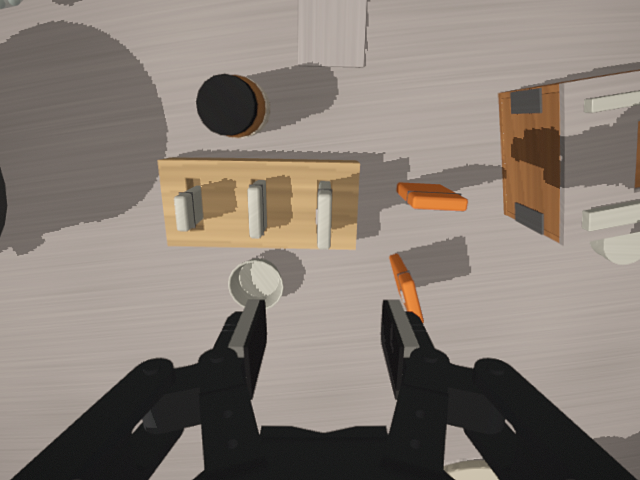

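```bash
python3 - <<'E'
from h import *
np.set_printoptions(precision=4,suppress=True)
c=get_calibration("wrist");im=cv2.imread("pics/w3.png")
# wrist w3 pose = now (not moved)
for a,b in(((158,160),(360,162)),((166,241),(356,249))):
    A,B=atz(c,a,.03),atz(c,b,.03);print("rack yaw",np.arctan2((A-B)[0]*-1,(A-B)[1]),A,B)
g=cv2.cvtColor(im,cv2.COLOR_BGR2HSV)
crop=g[175:260,305:345]; m=((crop[...,1]<45)&(crop[...,2]>175)).astype(np.uint8)
n,l,st,ce=cv2.connectedComponentsWithStats(m);k=1+np.argmax(st[1:,4]);print(st[k]+[305,175,0,0,0],ce[k]+[305,175])
pts=np.argwhere(l==k)[:,::-1].astype(np.float32)+[305,175];r=cv2.minAreaRect(pts.astype(np.float32));bx=cv2.boxPoints(r);W=np.array([atz(c,p,.09) for p in bx]);print(bx,W,W.mean(0),[np.linalg.norm(W[i]-W[i-1]) for i in range(4)])
ctr=atz(c,ce[k]+[305,175],.09);print(ctr)
plan([ctr[0],ctr[1],.063],np.pi/2-.11)
# slot from w2
E
```

```text
rack yaw -0.12606839794571256 [0.5872 0.3243 0.03  ] [0.5621 0.1258 0.03  ]
rack yaw -0.15577788502741793 [0.5035 0.3367 0.03  ] [0.4722 0.1374 0.03  ]
[ 305  195   40   65 1028] [323.2938 234.286 ]
[[305. 195.]
 [344. 195.]
 [344. 259.]
 [305. 259.]] [[0.5468 0.1793 0.09  ]
 [0.5431 0.1467 0.09  ]
 [0.4857 0.1521 0.09  ]
 [0.4896 0.1866 0.09  ]] [0.5163 0.1662 0.09  ] [np.float64(0.05767937335600234), np.float64(0.032840102863056005), np.float64(0.057685423953173005), np.float64(0.034760119443856305)]
[0.5106 0.1679 0.09  ]
t 12.03 pos [0.5224 0.1665 0.2503] F [ 0.8  0.6 -0.6] gap 0.0499 q6 0.87 tilt [-0. -0.]
delta(tool,mm) [-11.8  -0.  187.3] yaw about tool z -0.0012
```

```bash
python3 - <<'E'
import cv2
im=cv2.imread("pics/w3.png");cv2.imwrite("pics/w3c.png",cv2.resize(im[170:260,280:370],None,fx=6,fy=6,interpolation=cv2.INTER_NEAREST))
E
```

```text
(no output)
```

View pics/w3c.png

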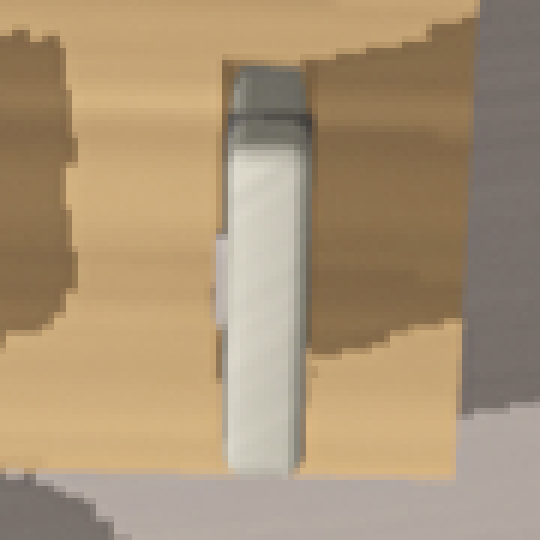

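The crop shows the tin's top face with corners at px (318,195), (331,195), (318,248) and (330,248).

```bash
python3 - <<'E'
from h import *
np.set_printoptions(precision=4,suppress=True)
c=get_calibration("wrist")
W=np.array([atz(c,p,.09) for p in((318.2,195),(331,195),(317.7,248.3),(329.8,248.3))])
print(W,W.mean(0)); m0=(W[0]+W[1])/2;m1=(W[2]+W[3])/2;e=m0-m1;print(np.linalg.norm(e),"yaw",np.arctan2(e[1],e[0]))
m=W.mean(0)
plan([m[0],m[1],.063],np.pi/2-.13)
c2=c  # slot from w2: recompute pose of camera from tool pose then
s=bot.get_state();r=rot(s["orientation"]);off=r.inv().apply(np.array(c["xyz"])-s["position"]);rr=r.inv()*rot(c["orientation"])
im=cv2.imread("pics/w2.png")[285:325,290:370];b,g,rd=[im[...,i].astype(int) for i in range(3)]
mk=((rd-b)>40).astype(np.uint8);n,l,st,ce=cv2.connectedComponentsWithStats(mk);print(st,ce)
E
```

```text
[[0.5455 0.1683 0.09  ]
 [0.5443 0.1576 0.09  ]
 [0.4983 0.1742 0.09  ]
 [0.4972 0.1636 0.09  ]] [0.5213 0.1659 0.09  ]
0.04756346392991232 yaw -0.12616166452539018
t 12.03 pos [0.5224 0.1665 0.2503] F [ 0.8  0.6 -0.6] gap 0.0499 q6 0.87 tilt [-0. -0.]
delta(tool,mm) [ -1.    0.7 187.3] yaw about tool z 0.0188
[[   0    0   80   40 2640]
 [  15   12   51   11  560]] [[39.3845 20.0322]
 [40.0446 16.9911]]
```

Request:
servo_tool([
  [-1,0.7,0],
  [0,0,40],
  [0,0,40],
  [0,0,40],
  [0,0,35],
  [0,0,20],
  [0,0,11],
  [0,0,0],
  [0,0,0],
], yaw=[0.019,0,0,0,0,0,0,0,0])

```text
t: 13.15
position: [0.5221, 0.1663, 0.0654]
orientation: [-0.0, 0.998, -0.064, 0.001]
force: [-0.7, 0.4, 0.8]
finger_gap: 0.05
```

Request:
servo_tool([
  [0,0,0],
  [0,0,0],
  [0,0,0],
  [0,0,0],
  [0,0,0],
  [0,0,0],
  [0,0,0],
], yaw=[0,0,0,0,0,0,0], grip=5)

```text
t: 14.02
position: [0.5218, 0.1661, 0.0649]
orientation: [-0.0, 0.998, -0.064, 0.001]
force: [-1.3, -0.4, 5.4]
finger_gap: 0.0111
```

Request:
servo_tool([
  [0,0,-10],
  [0,0,-20],
  [0,0,-40],
  [0,0,-40],
  [0,0,-40],
  [0,0,-40],
  [0,0,0],
], yaw=[0,0,0,0,0,0,0])

```text
t: 14.9
position: [0.5226, 0.1664, 0.258]
orientation: [-0.002, 0.998, -0.064, 0.003]
force: [0.3, 0.5, -1.3]
finger_gap: 0.0109
```

```bash
python3 - <<'E'
from h import *
np.set_printoptions(precision=4,suppress=True)
# slot estimate from w2 with measured tool pose then
c=get_calibration("wrist");s=bot.get_state();r=rot(s["orientation"])
off=r.inv().apply(np.array(c["xyz"])-s["position"]);rr=r.inv()*rot(c["orientation"])
r2=rot([-0.0,.735,-.678,0.0]);p2=np.array([.5663,-.1991,.3095])
q=(r2*rr).as_quat();c2=dict(c,xyz=p2+r2.apply(off),orientation=[q[3],*q[:3]])
print("slot w2",atz(c2,(330,302.5),.108),[atz(c2,p,.11) for p in((304.5,296.8),(356,297),(305,312),(356,311.5))])
plan([.5555,-.094,.24],np.pi/2+.08)
E
```

```text
slot w2 [ 0.5513 -0.1     0.108 ] [array([ 0.5785, -0.1056,  0.11  ]), array([ 0.5249, -0.1096,  0.11  ]), array([ 0.5769, -0.0877,  0.11  ]), array([ 0.523 , -0.0926,  0.11  ])]
t 14.9 pos [0.5226 0.1664 0.258 ] F [ 0.3  0.5 -1.3] gap 0.0109 q6 0.85 tilt [0.006 0.003]
delta(tool,mm) [ 66.  254.1  17.4] yaw about tool z -0.2088
```

Request:
servo_tool([
  [1,43.8,1],
  [1,43.8,1],
  [1,43.8,1],
  [1,43.8,1],
  [1,43.8,1],
  [1,43.8,1],
  [0,0,0],
  [0,0,0],
  [0,0,0],
  [0,0,0],
], yaw=[0,0,0,0,0,0,-0.105,-0.104,0,0])

```text
t: 16.15
position: [0.4932, -0.0953, 0.2478]
orientation: [-0.0, 0.999, 0.039, -0.001]
force: [0.3, 0.9, -1.5]
finger_gap: 0.011
```

```bash
python3 - <<'E'
from h import *
np.set_printoptions(precision=4,suppress=True)
plan([.553,-.097,.25],np.pi/2+.08)
c=get_calibration("wrist");im=capture("wrist");cv2.imwrite("pics/w4.png",im)
for q in finder.tip_of("wrist","slot_mouth")[:2]: print(np.round(q["point"],1),round(q["confidence"],2),atz(c,q["point"],.11))
plan([.553,-.097,.25],np.pi/2+.08)
E
```

```text
t 16.15 pos [ 0.4932 -0.0953  0.2478] F [ 0.3  0.9 -1.5] gap 0.011 q6 1.53 tilt [-0.0011  0.0002]
delta(tool,mm) [59.4  6.4 -2.3] yaw about tool z -0.0016
[333.  152.6] 0.6 [ 0.553 -0.098  0.11 ]
[486.4 149.2] 0.46 [ 0.5655 -0.2141  0.11  ]
t 16.25 pos [ 0.4934 -0.0953  0.2481] F [-1.1 -0.5 -0.9] gap 0.0109 q6 1.53 tilt [-0.0005  0.    ]
delta(tool,mm) [59.3  6.5 -2. ] yaw about tool z -0.0008
```

View pics/w4.png

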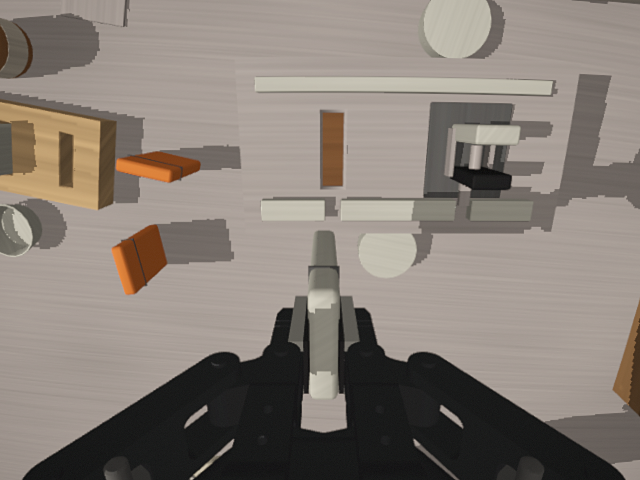

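```bash
python3 - <<'E'
from h import *
np.set_printoptions(precision=4,suppress=True)
c=get_calibration("wrist");im=cv2.imread("pics/w4.png")[95:200,305:365].astype(int)
mk=((im[...,2]-im[...,0])>40).astype(np.uint8);n,l,st,ce=cv2.connectedComponentsWithStats(mk);k=1+np.argmax(st[1:,4]);print(st[k])
for row in (20,50,85): x=np.where(l[row]==k)[0]; print(row+95,x.min()+305,x.max()+306)
bx=cv2.boxPoints(cv2.minAreaRect(np.argwhere(l==k)[:,::-1].astype(np.float32)))+[305.,95.]
W=np.array([atz(c,p,.109) for p in bx]);print(bx,W,"ctr",W.mean(0),[np.linalg.norm(W[i]-W[i-1]) for i in range(4)])
e=W[1]-W[0];print([np.arctan2(*(W[i]-W[i-1])[1::-1]) for i in range(4)])
m=W.mean(0);plan([m[0],m[1],.20],np.pi/2+.08)
cv2.imwrite("pics/w4c.png",np.hstack([cv2.resize(cv2.imread("pics/w4.png")[y:y+100,280:380],None,fx=4,fy=5.5,interpolation=cv2.INTER_CUBIC) for y in(100,220)]))
E
```

```text
[  18   18   21   73 1470]
115 323 344
145 323 343
180 323 343
[[323. 113.]
 [343. 113.]
 [343. 185.]
 [323. 185.]] [[ 0.5811 -0.0882  0.109 ]
 [ 0.5823 -0.1029  0.109 ]
 [ 0.5292 -0.1079  0.109 ]
 [ 0.528  -0.0924  0.109 ]] ctr [ 0.5552 -0.0978  0.109 ] [np.float64(0.05326178682603912), np.float64(0.014699875982847459), np.float64(0.053277053292182776), np.float64(0.01553451872980668)]
[np.float64(0.07872365731206504), np.float64(-1.4906899141682264), np.float64(-3.047202089713216), np.float64(1.6502665926868534)]
t 16.25 pos [ 0.4934 -0.0953  0.2481] F [-1.1 -0.5 -0.9] gap 0.0109 q6 1.53 tilt [-0.0005  0.    ]
delta(tool,mm) [61.4  7.5 48. ] yaw about tool z -0.0008
```

View pics/w4c.png

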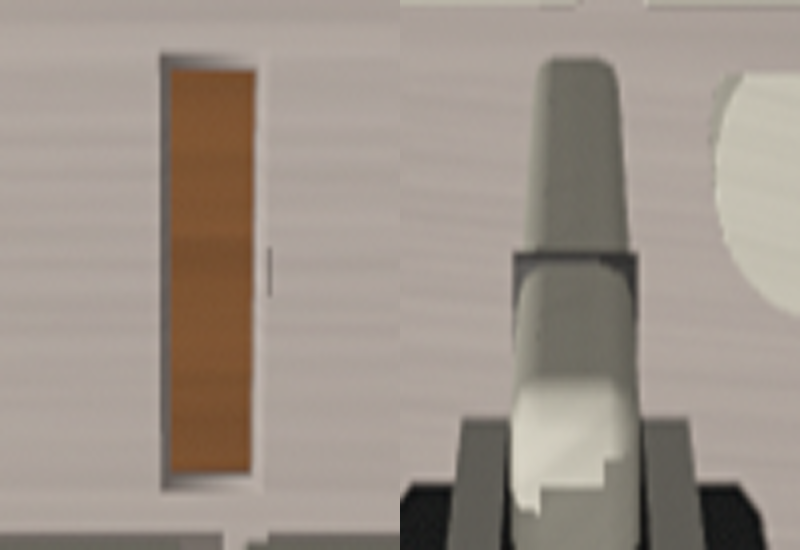

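```bash
python3 - <<'E'
from h import *
np.set_printoptions(precision=4,suppress=True)
c=get_calibration("wrist");s=bot.get_state();r=rot(s["orientation"])
W=np.array([atz(c,p,.11) for p in((320.6,109.8),(344.3,109.8),(320.6,189),(344.3,189))]);m=W.mean(0);print(W,m)
for p in((324.6,231),(325,266)):
  print(r.inv().apply(atz(c,p,{231:.1935,266:.2735}[p[1]])-s["position"]))
X=s["position"]+r.apply(np.array([[.025,0,.0545],[.025,0,-.0255]]));print(proj(c,X))
plan([m[0],m[1],.18],np.pi/2+.08)
E
```

```text
[[ 0.5832 -0.0863  0.11  ]
 [ 0.5846 -0.1035  0.11  ]
 [ 0.5249 -0.0908  0.11  ]
 [ 0.5264 -0.1091  0.11  ]] [ 0.5548 -0.0974  0.11  ]
[0.0228 0.0009 0.0546]
[ 0.034   0.0007 -0.0254]
[[323.0958 227.2726]
 [323.0066 289.604 ]]
t 16.25 pos [ 0.4934 -0.0953  0.2481] F [-1.1 -0.5 -0.9] gap 0.0109 q6 1.53 tilt [-0.0005  0.    ]
delta(tool,mm) [61.  7. 68.] yaw about tool z -0.0008
```

Request:
servo_tool([
  [30.7,3.2,0],
  [30.7,3.1,0],
  [0,0,30],
  [0,0,30],
  [0,0,15],
  [0,0,0],
  [0,0,0],
], yaw=[0,0,0,0,0,0,0])

```text
t: 17.12
position: [0.556, -0.0969, 0.1747]
orientation: [0.0, 0.999, 0.04, 0.001]
force: [-0.7, 0.6, 0.4]
finger_gap: 0.0108
```

```bash
python3 - <<'E'
from h import *
np.set_printoptions(precision=4,suppress=True)
plan([.5548,-.0974,.165],np.pi/2+.08)
a=capture("wrist");b=capture("side")
cv2.imwrite("pics/w5.png",np.hstack([cv2.resize(a[100:300,220:420],None,fx=2,fy=2.5),cv2.resize(b[140:240,310:410],None,fx=4,fy=5)]))
E
```

```text
t 17.12 pos [ 0.556  -0.0969  0.1747] F [-0.7  0.6  0.4] gap 0.0108 q6 1.55 tilt [ 0.0024 -0.0004]
delta(tool,mm) [-1.3  0.4  9.7] yaw about tool z 0.0003
```

View pics/w5.png

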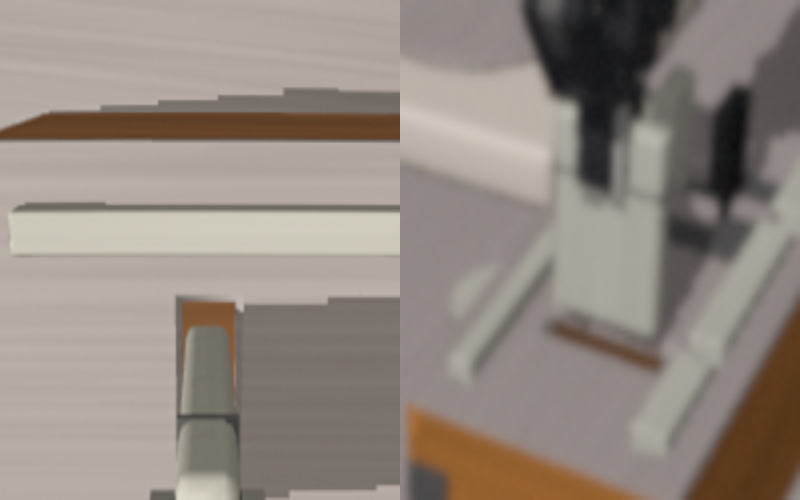

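The wrist crop shows the tin centred over the slot (both near column 208 of the crop). The side crop agrees, so I'm inserting it.

Request:
servo_tool([
  [-0.8,0,4],
  [0,0,4],
  [0,0,3],
  [0,0,3],
  [0,0,3],
  [0,0,3],
  [0,0,0],
], yaw=[0,0,0,0,0,0,0])

```text
t: 18.1
position: [0.5543, -0.0969, 0.153]
orientation: [-0.0, 0.999, 0.04, -0.0]
force: [0.0, 0.9, -0.5]
finger_gap: 0.0111
```

Tin bottom is at about z 0.099, inside the slot with no contact force. I'll continue down and release.

Request:
servo_tool([
  [0,0,5],
  [0,0,6],
  [0,0,6],
  [0,0,6],
  [0,0,5],
  [0,0,0],
], yaw=[0,0,0,0,0,0])

```text
t: 18.85
position: [0.5541, -0.0969, 0.1248]
orientation: [0.0, 0.999, 0.04, -0.0]
force: [0.0, 0.4, -0.7]
finger_gap: 0.0111
```

Request:
servo_tool([
  [0,0,0],
  [0,0,0],
  [0,0,0],
  [0,0,0],
  [0,0,-20],
  [0,0,-40],
  [0,0,-40],
  [0,0,-40],
  [0,0,-40],
  [0,0,0],
  [0,0,0],
], yaw=[0,0,0,0,0,0,0,0,0,0,0], grip=30)

```text
t: 20.23
position: [0.5542, -0.0966, 0.3046]
orientation: [-0.0, 0.999, 0.04, -0.0]
force: [0.3, 0.1, -0.5]
finger_gap: 0.03
```

```bash
python3 - <<'E'
from h import *
np.set_printoptions(precision=4,suppress=True)
c=get_calibration("wrist");im=capture("wrist");cv2.imwrite("pics/w6.png",im)
for t,z in(("tall_tin_center",.045),("shutter_grip",.149),("tab_face",.149),("slot_mouth",.11)):
  for q in finder.tip_of("wrist",t)[:3]: print(t,np.round(q["point"],1),round(q["confidence"],2),atz(c,q["point"],z))
plan([.567,-.198,.28],.08)
E
```

```text
tall_tin_center [184.7 210.7] 0.95 [0.5271 0.0601 0.045 ]
tall_tin_center [329.8 199.3] 0.86 [ 0.5531 -0.104   0.045 ]
tall_tin_center [166.9 285.7] 0.57 [0.4304 0.0863 0.045 ]
shutter_grip [441.2 217.3] 0.69 [ 0.5669 -0.1962  0.149 ]
tab_face [439.  244.5] 0.78 [ 0.5426 -0.1987  0.149 ]
slot_mouth [320.1 212.2] 0.59 [ 0.5533 -0.0937  0.11  ]
t 20.48 pos [ 0.5541 -0.0969  0.3044] F [-0.2 -0.2 -0.2] gap 0.03 q6 1.55 tilt [-0.0018 -0.0001]
delta(tool,mm) [  4.8 101.8  24.4] yaw about tool z -1.5706
```

View pics/w6.png

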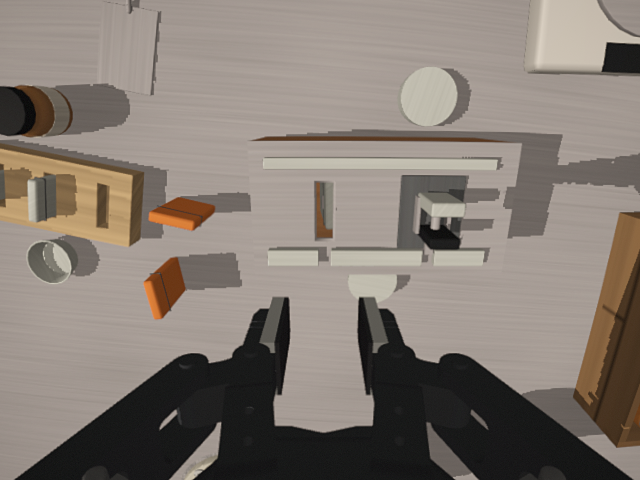

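The wrist picture shows the tin down inside the slot (px 325,210), its groove empty, and the handle at (440,215) still latched open. I'm going back to the handle.

Request:
servo_tool([
  [1.5,34,0],
  [1.5,34,0],
  [1.5,33.5,0],
  [0,0,0],
  [0,0,0],
  [0,0,0],
  [0,0,0],
  [0,0,0],
  [0,0,0],
  [0,0,0],
  [0,0,0],
  [0,0,0],
  [0,0,0],
], yaw=[0,0,0,0.175,0.175,0.175,0.175,0.175,0.175,0.175,0.175,0.171,0], grip=62)

```text
t: 22.1
position: [0.567, -0.1977, 0.3049]
orientation: [0.0, 0.735, -0.678, -0.0]
force: [-0.1, 0.6, -0.6]
finger_gap: 0.0618
```

```bash
python3 - <<'E'
from h import *
plan([.5663,-.1975,.1315],.08)
E
```

```text
t 22.1 pos [ 0.567  -0.1977  0.3049] F [-0.1  0.6 -0.6] gap 0.0618 q6 0.16 tilt [-0.0007  0.0001]
delta(tool,mm) [ -0.2   0.5 173.4] yaw about tool z 0.0015
```

Request:
servo_tool([
  [0,0.5,40],
  [0,0,40],
  [0,0,40],
  [0,0,25],
  [0,0,15],
  [0,0,13],
  [0,0,0],
  [0,0,0],
], yaw=[0,0,0,0,0,0,0,0])

```text
t: 23.1
position: [0.5672, -0.1979, 0.1333]
orientation: [-0.0, 0.735, -0.678, 0.001]
force: [-0.1, 0.4, -0.1]
finger_gap: 0.0621
```

Request:
servo_tool([
  [0,0,0],
  [0,0,0],
  [0,0,0],
  [0,0,0],
  [0,0,0],
  [0,0,0],
], yaw=[0,0,0,0,0,0], grip=28)

```text
t: 23.85
position: [0.5664, -0.1981, 0.1337]
orientation: [0.0, 0.735, -0.678, 0.0]
force: [-1.2, 0.5, 6.2]
finger_gap: 0.0299
```

Request:
servo_tool([
  [-4,0,0],
  [-8,0,0],
  [-8,0,0],
  [-8,0,0],
  [-8,0,0],
  [0,0,0],
], yaw=[0,0,0,0,0,0])

```text
t: 24.6
position: [0.5635, -0.1618, 0.1337]
orientation: [0.0, 0.735, -0.678, 0.0]
force: [-1.5, 1.4, 7.2]
finger_gap: 0.0296
```

Sliding freely. Now the remaining 64 mm or so plus a small overshoot onto the stop.

Request:
servo_tool([
  [-10,0,0],
  [-10,0,0],
  [-10,0,0],
  [-10,0,0],
  [-10,0,0],
  [-6,0,0],
  [-4,0,0],
  [-3,0,0],
  [-2,0,0],
  [0,0,0],
  [0,0,0],
], yaw=[0,0,0,0,0,0,0,0,0,0,0])

```text
t: 25.98
position: [0.5585, -0.0983, 0.1337]
orientation: [0.001, 0.735, -0.678, 0.001]
force: [-0.3, -3.1, 6.1]
finger_gap: 0.0295
```

Request:
servo_tool([
  [-2,0,0],
  [0,0,0],
], yaw=[0,0])

```text
t: 26.22
position: [0.5584, -0.0982, 0.1337]
orientation: [0.002, 0.735, -0.678, 0.002]
force: [1.9, -10.9, 4.2]
finger_gap: 0.0298
```

Request:
servo_tool([
  [0,0,0],
  [0,0,0],
  [0,0,0],
  [0,0,0],
  [0,0,-20],
  [0,0,-40],
  [0,0,-40],
  [0,0,-40],
  [0,0,-20],
  [0,0,0],
  [0,0,0],
], yaw=[0,0,0,0,0,0,0,0,0,0,0], grip=62)

```text
t: 27.6
position: [0.558, -0.0947, 0.2912]
orientation: [0.0, 0.735, -0.678, -0.001]
force: [0.9, -0.2, -0.5]
finger_gap: 0.0619
```

```bash
python3 - <<'E'
from h import *
np.set_printoptions(precision=4,suppress=True)
c=get_calibration("wrist");im=capture("wrist")
for t,z in(("shutter_grip",.149),("tab_face",.149)):
  for q in finder.tip_of("wrist",t)[:2]: print(t,np.round(q["point"],1),round(q["confidence"],2),atz(c,q["point"],z))
cv2.imwrite("pics/w7.png",cv2.resize(im[100:320,220:440],None,fx=2.7,fy=2.7))
plan([.5584,-.0986,.3],.08)
E
```

```text
shutter_grip [322.1 221.2] 0.63 [ 0.56   -0.0987  0.149 ]
tab_face [349.4 224.1] 0.69 [ 0.5377 -0.0981  0.149 ]
t 27.75 pos [ 0.5579 -0.095   0.2911] F [ 0.2 -0.1 -0.2] gap 0.0625 q6 -0.03 tilt [-0.0021  0.    ]
delta(tool,mm) [ 3.6 -0.2 -8.9] yaw about tool z 0.0
```

View pics/w7.png

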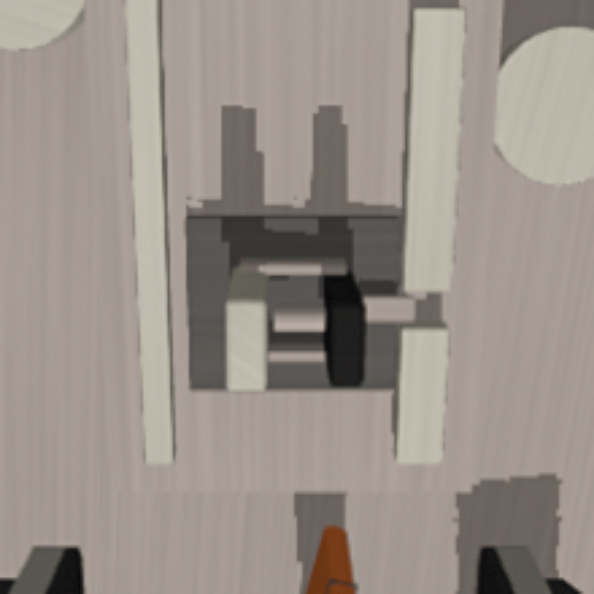

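Shutter is closed, and the pawl reaches into the notch just as it did at the start. Handing in.

```bash
python3 -c "
from h import *
print(workorder.job_done(), bot.get_state()['t'])"
```

```text
the job is handed in; nothing more can be done
the job is handed in; nothing more can be done
```

The job is handed in, at about 28 s of the 67 s allowed; the hand-in reports no verdict. I squeezed the tab and slid the shutter about 99 mm to its open stop, where it latched. I then posted the tall grey tin through the slot, squeezed again, slid the shutter back about 100 mm to its closed stop and released it.

**Last checks:**
- **Tin:** after release, the wrist picture showed it down inside the slot and its groove in the rack empty. I took no exact height for it in the box.
- **Shutter:** the final picture showed the plate over the slot and the pawl in its notch, with the tab-to-post spacing matching the start. The detected grip point was within about 2 mm of its closed position.
- **Robot:** it stood clear of everything with about zero force, and I saw no sign that the other things had moved.

**What disagreed:**
- The gripper read about 30 mm on the squeezed handle instead of the expected 32 mm, but the shutter slid freely.
- In the first wrist picture the network put the shutter grip point about 65 mm off, with low confidence. I used the post and tab edges instead.
- My colour segmentation of the tin's top failed, so I read its corners from a crop.

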